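# Free the rusted bolt and fetch the padlock

## Robot

A 7-joint arm with a two-finger parallel gripper is mounted at the origin on the work surface. World frame = base frame: x ahead of the robot, y to its left, z up, the work surface at z = 0. Lengths are in m, angles in rad, forces in N, time in s.
With the tool pointing down it reaches from about 0.425 to 0.925 m from the base axis. Payload 6.8 kg.
Tool frame: the origin (TCP) lies on the centre line of the jaws, within the pads' length; the fingertips stand 19 mm ahead of it and the grasp point (between the pads) is the TCP; z points along the fingers, y is the line along which they close (so a half turn about z gives the same grasp; the last joint's range is limited). The gripper opens to 85 mm and grips with 20 to 120 N. Pads are 22 mm wide; open, the fingers measure 114 mm over their backs; the gripper's body (76 mm by 85 mm) begins 54 mm behind the grasp point. The pads swing forward as they close: fully open they stand 13 mm farther back than shut.
Start: joints at [-1.235, 0.477, 0.022, 1.555, -0.011, 1.109, -0.083], TCP at [0.29, 0.61, 0.25] pointing down, gripper open.
Joint ranges: [-2.96, 2.96], [-0.34, 2.1], [-1.41, 1.46], [0.24, 2.44], [-1.37, 4.51], [0.17, 1.92], [-2.96, 2.96]. Speed limits (rad/s): [2.39, 2.39, 3.14, 3.14, 3.14, 3.14, 3.14].

## Interface

Orientations are given as a rotation vector (axis times angle).
In Python, from bench import r gives the robot as it stands. The module is installed in compiled form; this text tells all that it offers.
- The arm moves only by the tool arm_command, never from a script. Its argument "rows" is a list of rows, each an object of numbers: "fingers": the opening, from -1 (shut) to 1 (fully open); "x", "y", "z": the shift along the tool's x, y, z in m; "ax", "ay", "az": the turn, a rotation vector about the tool's x, y, z in degrees. In form: [{"fingers": .., "x": .., "y": .., "z": .., "ax": .., "ay": .., "az": ..}, ...]. A call has 1 to 10 rows; each row shifts and turns the commanded pose from where the row before left it, along the tool's axes as they then stand; what a row does not reach is not made up. A row lasts 1/12 s, in which the tool goes at most 41.7 mm and 7.16 degrees, less where a joint would pass 70% of its speed; a pose out of reach is approached as far as the arm can. A call is refused whole if a number of a shift passes 0.0417 or a number of a turn 7.16, either way. A call with a gripper value outside its range is refused whole. The fingers move at their own pace and stop on an object; "grip_force" is the grip in N (left out, the last holds). Time passes only in rows, so rows that do not move let the fingers close. It gives the time, the measured TCP pose, the force, the opening and the grip force at its end, in the units of the state.
- r.get_obs(): the state, without advancing time (a new reading comes with each control period).
- r.grab_frame(name): name is "side" or "top" or "wrist"; returns a dict with "frame" (420x560x3 uint8, red, green, blue), "depth" (420x560 float32, m along the optical axis (not along the pixel's ray), 0 where there is no reading), "K" (3x3 intrinsics, pixels), "world_from_camera" (4x4, takes a point from camera to world coordinates). Camera axes: x right, y down, z forward; pixel columns grow to the right and rows downward; lengths in m; the calibration is good to about 2 mm. A picture is of the moment at which its call begins.
- r.hand_in(): hands the job in; it is judged then, once.
The state is a dict: "clock": time; "joints": joint angles; "qvel": joint speeds; "tau": joint torques, N m; "tcp_pos": TCP position; "orientation": TCP orientation; "contact_force": force on the tool from outside, world axes, zero at the start; "moment": the same for the moment, N m; "grip_width": finger opening in m; "gripper_force": force on a finger pad.
Only numpy, scipy, OpenCV 4.12 (cv2) and the standard library are available. Lean on these libraries where they do the work, as an engineer would, in place of code of your own. Each camera call takes 0.05 s, during which the arm holds its last target. There are 200 camera calls.

## Task

The bolt on the wooden box is rusted: work it back and forth by its knob, from stop to stop, until it runs, draw it fully back and slide the lid open. Lift out the padlock and set it down flat in the low wooden tray (no dropping), leaving the round tin in the box. Then slide the lid fully shut and shoot the bolt fully home again, without disturbing the other things on the desk.

Things in the scene. Friction and masses are not known exactly. Their poses are not given: they have to be found in the camera images.
- chest: Fixed wooden box, 210 mm (its x) by 350 mm (its y) by 65 mm high; origin under its centre, z up, its -x side roughly towards the robot. Guide rails 12 mm high run along the top of both long edges. Its -y half is an open compartment covered by the sliding lid; its +y half is boarded over at rim height.
- compartment (a point): Centre of the compartment's floor, 20 mm above the desk, in the middle of the -y half of the box. Inside 194 mm (box x) by 159 mm (box y), rim at 65 mm.
- lid (a joint): Travel of the lid in m: 0 shut, 0.160 fully open (stops at both), slid along the box's +y over the boarded half. Flat plywood panel 186 by 172 by 8 mm, top 74 mm above the desk, friction about 3 N. It carries the bolt and has no other handle: slide it by the bolt's knob. It cannot open while the bolt's nose is in the staple.
- bolt (a joint): Travel of the rusted bolt on the lid in m: 0 home, 0.046 fully back, along the box's -x (towards the robot); friction about 5 N. It starts near 0.006, seized between stops at 0 and about 0.012. Each full slow stroke (to 50 mm/s), pressed on the stop with 10 to 20 N (harder does not help), wears the rust. After 2 to 4 strokes each way (it varies, unseen) it runs and stays free.
- bolt_knob (a point): Centre of the bolt's upright rusty knob, moving with bolt and lid: a tab 12 mm thick along the box's x, 22 mm wide along its y, 30 mm high (15 above and below this point), on a thinner stem. The point is 109 mm above the desk, 35 mm above the lid's top; rod and brackets reach 17 mm above the lid's top.
- padlock_center (a point): Centre of the loose padlock's body, lying flat: steel block 40 mm (its x) by 45 mm (its y) by 22 mm high with a dark shackle standing out 28 mm from its +x end (whole length 68 mm), 0.22 kg. Its x is roughly along the box's x, so its 45 mm width is gripped along y.
- tin_center (a point): Centre of the loose round steel tin, 49 mm across and 23 mm high, beside the padlock in the compartment (either may be nearer the robot); it stays in the box.
- tray: Fixed low wooden tray standing on the desk left or right of the box, 160 mm (its x) by 130 mm (its y), walls 6 mm thick and 22 mm high; inner floor 6 mm above the desk; origin at the centre of its underside.
- books: Fixed stack of three books, 150 by 125 mm, 48 mm high, on the other side of the box from the tray; origin at the centre of its underside.
- stapler: Loose black stapler, 130 mm long, 32 mm high, just beyond the box; origin under its centre.
- apple0: Loose apple, 74 mm across, 64 mm high, beyond the box at its left.
- apple1: Another apple, beside the first.
- apple2: An apple beyond the box at its right.
- mug: Loose white mug, 76 mm across, 90 mm high, beyond the box.
- bolt_nose (a point): End of the bolt's round rod (10 mm across) at its +x end; at travel 0 it sticks out 4 mm past the staple. It is clear of the staple when the bolt's travel is over 0.017. Strokes that end more than 1 mm short of a stop may not count; a light force stop may fire halfway, where the rust rubs.
- staple (a point): Centre of the rusty staple on the box's far (+x) rail that the bolt's nose enters: a 15 mm wide gap between two cheeks, 18 mm above the rim. The nose meets it when the lid is within 2 mm of shut.
There are look-alikes about, which are no part of the job. What is shaped like the tray but turquoise is not meant.

How it is judged:
On the way, in this order (a step that is already met when the one before it is completed fails the run):
1. the bolt has been worked free and is drawn fully back (value of joint bolt above 0.04 m), for 0.1 s.
2. the lid is slid open (value of joint lid above 0.13 m), for 0.1 s.
3. the padlock lies flat in the tray, let go (x of padlock_center in the frame of tray between -0.06 and 0.06 m and y of padlock_center in the frame of tray between -0.045 and 0.045 m and z of padlock_center in the frame of tray below 0.022 m and angle between padlock_center's own z axis and vertical below 0.15 rad and contact force between the fingers and padlock below 0.1 N), for 0.2 s.
4. the lid is slid fully shut (value of joint lid below 0.005 m), for 0.1 s.
At the end, for the whole second after the job is handed in: The lid is shut to within 5 mm and the bolt home to within 4 mm; the padlock lies flat (within 0.15 rad) on the tray's floor inside its walls; the tin is still in the compartment (value of joint bolt below 0.004 m and value of joint lid below 0.005 m and x of padlock_center in the frame of tray between -0.06 and 0.06 m and y of padlock_center in the frame of tray between -0.045 and 0.045 m and z of padlock_center in the frame of tray below 0.022 m and angle between padlock_center's own z axis and vertical below 0.15 rad and x of tin_center in the frame of compartment between -0.1 and 0.1 m and y of tin_center in the frame of compartment between -0.085 and 0.085 m and z of tin_center in the frame of compartment below 0.05 m); the robot touches nothing.
It fails at once if a bystander is shifted by more than 30 mm (distance of any of stapler, apple0, apple1, apple2, mug from where it was at the start of the episode above 0.03 m).
It fails at once if the padlock is dropped: it moves faster than 0.9 m/s out of the fingers (linear speed of padlock above 0.9 m/s and contact force between the fingers and padlock below 0.1 N).
It fails at once if the tin is lifted out of the box (z of tin_center in the frame of compartment above 0.065 m).
It also fails if it takes over 72 s, if anything falls off the work surface, if the arm or the gripper's body presses on something with over 40 N, if the wrist force passes 120 N, or if a joint passes its speed limit or range.

## Working session

There is one attempt and no reset: what is moved stays moved. The work goes in short steps, Python scripts to look and compute and a tool call to move; the robot and the scene stay as the last step left them, time stands still between calls to the robot, and variables do not carry over. Pictures are saved under pics/ and viewed, at most 10 in all, crops included, and the job is handed in when it is done.

Besides the shell and the picture viewer there is one more tool, called by a JSON object that holds its "name" and its "arguments". arm_command: Moves the arm, as the interface text tells. Its arguments: {"type":"object","properties":{"rows":{"type":"array"},"grip_force":{"type":"number"}},"required":["rows"]}

```bash
mkdir -p pics; python3 - <<'E'
from bench import r
import cv2,pickle,numpy as np
o=r.get_obs();print({k:np.round(v,3) for k,v in o.items()})
for n in("top","side"):
    f=r.grab_frame(n);pickle.dump(f,open(n+".pkl","wb"));cv2.imwrite(f"pics/{n}0.png",f["frame"][:,:,::-1]);print(n,f["K"].round(1).tolist(),f["world_from_camera"].round(3).tolist())
E
```

```text
{'clock': np.float64(0.0), 'joints': array([-1.235,  0.478,  0.022,  1.556, -0.012,  1.109, -0.083]), 'qvel': array([-0.   ,  0.001, -0.002,  0.001, -0.001, -0.001,  0.   ]), 'tau': array([-0.0000e+00, -5.9646e+01,  1.6080e+00, -2.8119e+01,  1.3000e-02,
        9.0000e-03,  0.0000e+00]), 'tcp_pos': array([0.29 , 0.609, 0.249]), 'orientation': array([-6.910e-01, -3.064e+00,  3.000e-03]), 'contact_force': array([ 0.09 ,  0.27 , -0.158]), 'moment': array([ 0.007, -0.003, -0.012]), 'gripper_force': np.float64(0.0), 'grip_width': np.float64(0.085)}
top [[449.9, 0.0, 279.8], [0.0, 449.9, 211.2], [0.0, 0.0, 1.0]] [[0.145, -0.968, 0.203, 0.251], [-0.989, -0.142, 0.03, -0.089], [-0.0, -0.205, -0.979, 1.289], [0.0, 0.0, 0.0, 1.0]]
side [[413.1, 0.0, 287.9], [0.0, 413.1, 210.1], [0.0, 0.0, 1.0]] [[0.958, -0.191, 0.213, 0.195], [-0.286, -0.651, 0.703, -1.069], [0.004, -0.735, -0.679, 1.068], [0.0, 0.0, 0.0, 1.0]]
```

View pics/top0.png

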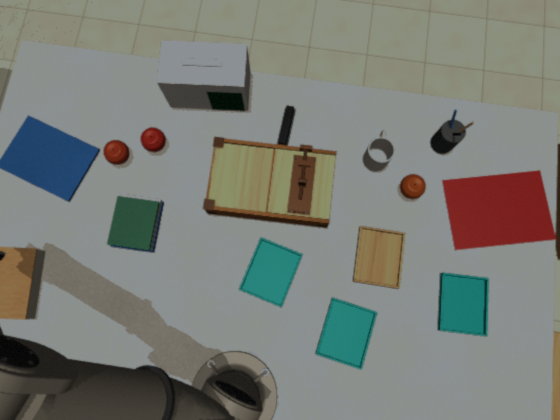

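View pics/side0.png

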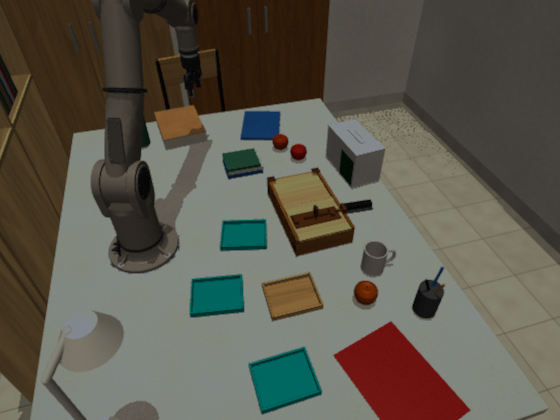

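The top view shows the box at about (270,182), with the lid half on the right and the bolt at about (302,180). There are four tray-shaped things: wooden (379,257), and turquoise at (270,271), (346,333) and (463,303). Only the wooden one at (379,257) fits the description. It is right of the box, with the books at (135,223) on the other side. Next I confirm it in a crop and measure.

```bash
cat > h.py <<'E'
import numpy as np,cv2,pickle
from bench import r
from scipy.spatial.transform import Rotation as R
def cloud(f):
    K=f["K"];d=f["depth"];v,u=np.indices(d.shape)
    c=np.stack([(u-K[0,2])/K[0,0]*d,(v-K[1,2])/K[1,1]*d,d],-1)
    T=f["world_from_camera"];return c@T[:3,:3].T+T[:3,3]
def ray(f,u,v,z):
    K=f["K"];T=f["world_from_camera"];w=T[:3,:3]@[(u-K[0,2])/K[0,0],(v-K[1,2])/K[1,1],1]
    return T[:3,3]+w*(z-T[2,3])/w[2]
def rect(P,mask):
    p=P[mask][:,:2].astype(np.float32);(c,s,a)=cv2.minAreaRect(p*1000);return np.round(c,1),np.round(s,1),round(a,1)
E
python3 - <<'E'
from h import *
f=pickle.load(open("top.pkl","rb"));P=cloud(f)
v,u=np.indices(P.shape[:2])
box=(u>195)&(u<345)&(v>130)&(v<235)
z=P[...,2]
for lo,hi in((.055,.085),(.06,.07),(.07,.082),(.098,.14)):
    m=box&(z>lo)&(z<hi);print(lo,hi,m.sum(),rect(P,m),P[m].mean(0).round(4),z[m].max())
m=box&(z>.105);print([(a,b,P[b,a].round(3).tolist()) for b,a in zip(*np.nonzero(m))][:40])
t=(u>345)&(u<412)&(v>220)&(v<295)
hsv=cv2.cvtColor(f["frame"],cv2.COLOR_RGB2HSV)
m=t&(hsv[...,1]>70);m=cv2.morphologyEx(m.astype(np.uint8),cv2.MORPH_OPEN,np.ones((3,3)))>0
print("tray",m.sum(),rect(P,m),np.median(P[m],0))
m2=m&(z>.014);print("walls",rect(P,m2))
c=f["frame"][130:300,195:415,::-1];cv2.imwrite("pics/c1.png",cv2.resize(c,None,fx=3.5,fy=3.5,interpolation=cv2.INTER_CUBIC))
E
```

```text
0.055 0.085 8850 (array([589.7, -11.1]), array([212.9, 351.6]), 1.6) [ 0.5869 -0.009   0.0704] 0.08497748959928209
0.06 0.07 4036 (array([588.9, -11.9]), array([210.5, 350.2]), 1.6) [0.5867 0.0591 0.0652] 0.06999968707280946
0.07 0.082 4609 (array([589.9, -10.9]), array([212.9, 351.5]), 1.6) [ 0.5874 -0.0695  0.0751] 0.08198778369472226
0.098 0.14 71 (array([ 638.5, -100.7]), array([117.6,  31.2]), 4.5) [ 0.614  -0.0987  0.1133] 0.12970726560127543
[(np.int64(244), np.int64(131), [0.251, -0.089, 1.289]), (np.int64(279), np.int64(131), [0.251, -0.089, 1.289]), (np.int64(211), np.int64(132), [0.251, -0.089, 1.289]), (np.int64(207), np.int64(138), [0.251, -0.089, 1.289]), (np.int64(254), np.int64(138), [0.251, -0.089, 1.289]), (np.int64(289), np.int64(140), [0.251, -0.089, 1.289]), (np.int64(228), np.int64(146), [0.251, -0.089, 1.289]), (np.int64(248), np.int64(147), [0.251, -0.089, 1.289]), (np.int64(217), np.int64(150), [0.251, -0.089, 1.289]), (np.int64(319), np.int64(152), [0.251, -0.089, 1.289]), (np.int64(326), np.int64(154), [0.251, -0.089, 1.289]), (np.int64(239), np.int64(156),
[... 1049 characters left out ...]
nt64(179), [0.59, -0.105, 0.124]), (np.int64(305), np.int64(179), [0.591, -0.108, 0.122]), (np.int64(298), np.int64(180), [0.586, -0.089, 0.119]), (np.int64(299), np.int64(180), [0.586, -0.092, 0.123]), (np.int64(300), np.int64(180), [0.586, -0.095, 0.124]), (np.int64(301), np.int64(180), [0.587, -0.097, 0.123]), (np.int64(302), np.int64(180), [0.586, -0.1, 0.125]), (np.int64(303), np.int64(180), [0.587, -0.103, 0.124]), (np.int64(304), np.int64(180), [0.588, -0.105, 0.123]), (np.int64(305), np.int64(180), [0.588, -0.108, 0.124])]
tray 2585 (array([ 396.2, -244.2]), array([185.5, 381.2]), 17.2) [ 0.42644174 -0.34866702  0.00654886]
walls (array([ 396.2, -244.2]), array([185.5, 381.2]), 17.2)
```

View pics/c1.png

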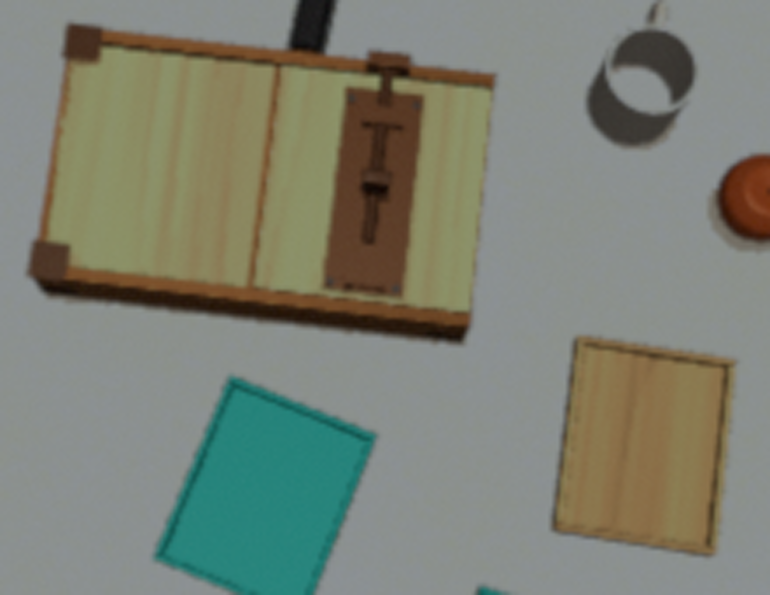

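The crop confirms the wooden tray at crop (645,447) and the bolt knob at crop (375,187). Next I fix the tray rectangle and compute the first moves.

```bash
cat >> h.py <<'E'
A=np.radians(1.6);C0=np.array([.5895,-.0115])   # chest
ex=np.array([np.cos(A),np.sin(A)]);ey=np.array([-np.sin(A),np.cos(A)])
def ch(p): return np.array([(p[:2]-C0)@ex,(p[:2]-C0)@ey])
def wld(c): return C0+c[0]*ex+c[1]*ey
def to(x,y,z,yaw=None):
    o=r.get_obs();M=R.from_rotvec(o["orientation"]);m=M.as_matrix()
    print("t",round(o["clock"],2),"tcp",o["tcp_pos"].round(4),"chest",ch(o["tcp_pos"]).round(4),"toolshift",M.inv().apply(np.array([x,y,z])-o["tcp_pos"]).round(4),"ydir",np.degrees(np.arctan2(m[1,1],m[0,1])).round(2),"zax",m[:,2].round(3),"F",o["contact_force"].round(1),"w",o["grip_width"].round(4),"g",o["gripper_force"].round(1))
E
python3 - <<'E'
from h import *
f=pickle.load(open("top.pkl","rb"));P=cloud(f)
v,u=np.indices(P.shape[:2]);z=P[...,2]
hsv=cv2.cvtColor(f["frame"],cv2.COLOR_RGB2HSV)
t=(u>345)&(u<412)&(v>220)&(v<295)&(z<.04)&(z>-.01)&(hsv[...,1]>70)
m=cv2.morphologyEx(t.astype(np.uint8),cv2.MORPH_OPEN,np.ones((3,3)))>0
print("tray",m.sum(),rect(P,m),np.median(P[m],0))
b=(u>290)&(u<315)&(v>165)&(v<195)&(z<.14)&(z>.112);print("knobtop",rect(P,b),P[b].mean(0),ch(P[b].mean(0)))
k=wld((-.002,-.087));print(k);to(*k,.2)
M=R.from_rotvec(r.get_obs()["orientation"])*R.from_euler('z',-27,degrees=True)
print("after yaw",M.inv().apply([*k,.2]-r.get_obs()["tcp_pos"]),M.as_matrix().round(3).tolist())
E
```

```text
tray 2567 (array([ 428.6, -346.3]), array([131. , 164.4]), 89.9) [ 0.42691974 -0.34900181  0.00652536]
knobtop (array([586.1, -99. ]), array([11.9, 20.2]), 0.4) [ 0.58518246 -0.09905736  0.12224272] [-0.0067606  -0.08740267]
[ 0.58992996 -0.09852192]Traceback (most recent call last):
  File "<stdin>", line 9, in <module>
  File "h.py", line 19, in to
    print("t",round(o["clock"],2),"tcp",o["tcp_pos"].round(4),"chest",ch(o["tcp_pos"]).round(4),"toolshift",M.inv().apply(np.array([x,y,z])-o["tcp_pos"]).round(4),"ydir",np.degrees(np.arctan2(m[1,1],m[0,1])).round(2),"zax",m[:,2].round(3),"F",o["contact_force"].round(1),"w",o["grip_width"].round(4),"g",o["gripper_force"].round(1))
                                                                                                                                                                                                                                                                                   ^^^^^^^^^^^^^^^^^^^^^
AttributeError: 'float' object has no attribute 'round'
```

```bash
sed -i 's/o\["grip_width"\].round(4)/round(float(o["grip_width"]),4)/; s/o\["gripper_force"\].round(1)/round(float(o["gripper_force"]),1)/' h.py; python3 - <<'E'
from h import *
to(.586,-.099,.2)
M=R.from_rotvec(r.get_obs()["orientation"])*R.from_euler('z',-27,degrees=True)
print("after yaw",M.inv().apply([.586,-.099,.2]-r.get_obs()["tcp_pos"]),M.as_matrix().round(3).tolist())
E
```

```text
t 0.1 tcp [0.2896 0.6092 0.2494] chest [-0.2824  0.6288] toolshift [-0.5717 -0.5123  0.0503] ydir 64.58 zax [-0.001 -0.002 -1.   ] F [-0.9 -0.5  0.6] w 0.0853 g 0.0
after yaw [-0.27682604 -0.71596352  0.05034872] [[-1.0, -0.028, -0.001], [-0.028, 1.0, -0.002], [0.001, -0.002, -1.0]]
```

{"name": "arm_command", "arguments": {"rows": [{"az": -6.75}, {"az": -6.75}, {"az": -6.75}, {"az": -6.75}]}}

```text
validation failed for argument at $.ro...
```

{"name": "arm_command", "arguments": {"rows": [{"fingers": 1, "x": 0, "y": 0, "z": 0, "ax": 0, "ay": 0, "az": -6.75}, {"fingers": 1, "x": 0, "y": 0, "z": 0, "ax": 0, "ay": 0, "az": -6.75}, {"fingers": 1, "x": 0, "y": 0, "z": 0, "ax": 0, "ay": 0, "az": -6.75}, {"fingers": 1, "x": 0, "y": 0, "z": 0, "ax": 0, "ay": 0, "az": -6.75}]}}

```text
clock: 0.43
tcp_pos: [0.2897, 0.6093, 0.2497]
orientation: [0.052, -3.141, 0.002]
contact_force: [0.7, -0.6, -0.4]
grip_width: 0.0853
gripper_force: 0.0
```

{"name": "arm_command", "arguments": {"rows": [{"fingers": 1, "x": -0.0139, "y": -0.0358, "z": 0, "ax": 0, "ay": 0, "az": 0}, {"fingers": 1, "x": -0.0139, "y": -0.0358, "z": 0, "ax": 0, "ay": 0, "az": 0}, {"fingers": 1, "x": -0.0139, "y": -0.0358, "z": 0, "ax": 0, "ay": 0, "az": 0}, {"fingers": 1, "x": -0.0139, "y": -0.0358, "z": 0, "ax": 0, "ay": 0, "az": 0}, {"fingers": 1, "x": -0.0139, "y": -0.0358, "z": 0, "ax": 0, "ay": 0, "az": 0}, {"fingers": 1, "x": -0.0139, "y": -0.0358, "z": 0, "ax": 0, "ay": 0, "az": 0}, {"fingers": 1, "x": -0.0139, "y": -0.0358, "z": 0, "ax": 0, "ay": 0, "az": 0}, {"fingers": 1, "x": -0.0139, "y": -0.0358, "z": 0, "ax": 0, "ay": 0, "az": 0}, {"fingers": 1, "x": -0.0139, "y": -0.0358, "z": 0, "ax": 0, "ay": 0, "az": 0}, {"fingers": 1, "x": -0.0139, "y": -0.0358, "z": 0, "ax": 0, "ay": 0, "az": 0}]}}

```text
clock: 1.27
tcp_pos: [0.4388, 0.2536, 0.2502]
orientation: [0.043, -3.141, 0.0]
contact_force: [1.3, 0.1, 0.2]
grip_width: 0.0854
gripper_force: 0.0
```

{"name": "arm_command", "arguments": {"rows": [{"fingers": 1, "x": -0.0139, "y": -0.0358, "z": 0, "ax": 0, "ay": 0, "az": 0}, {"fingers": 1, "x": -0.0139, "y": -0.0358, "z": 0, "ax": 0, "ay": 0, "az": 0}, {"fingers": 1, "x": -0.0139, "y": -0.0358, "z": 0.005, "ax": 0, "ay": 0, "az": 0}, {"fingers": 1, "x": -0.0139, "y": -0.0358, "z": 0.005, "ax": 0, "ay": 0, "az": 0}, {"fingers": 1, "x": -0.0139, "y": -0.0358, "z": 0.005, "ax": 0, "ay": 0, "az": 0}, {"fingers": 1, "x": -0.0139, "y": -0.0358, "z": 0.005, "ax": 0, "ay": 0, "az": 0}, {"fingers": 1, "x": -0.0139, "y": -0.0358, "z": 0.005, "ax": 0, "ay": 0, "az": 0}, {"fingers": 1, "x": -0.0139, "y": -0.0358, "z": 0.005, "ax": 0, "ay": 0, "az": 0}, {"fingers": 1, "x": -0.0139, "y": -0.0358, "z": 0.005, "ax": 0, "ay": 0, "az": 0}, {"fingers": 1, "x": -0.0139, "y": -0.0358, "z": 0.005, "ax": 0, "ay": 0, "az": 0}]}}

```text
clock: 2.1
tcp_pos: [0.5875, -0.1002, 0.2097]
orientation: [0.043, -3.141, -0.0]
contact_force: [0.5, 0.7, -0.2]
grip_width: 0.0854
gripper_force: 0.0
```

```bash
python3 - <<'E'
from h import *
f=r.grab_frame("wrist");P=cloud(f);cv2.imwrite("pics/w1.png",f["frame"][:,:,::-1])
z=P[...,2];b=(z>.112)&(z<.135)&(abs(P[...,0]-.586)<.03)&(abs(P[...,1]+.099)<.03)
print(b.sum(),rect(P,b) if b.any() else 0,np.median(P[b],0)); to(.586,-.099,.114)
E
```

```text
720 (array([588. , -99.3]), array([12.1, 21.8]), 2.1) [ 0.58666644 -0.09913734  0.12226207]
t 2.15 tcp [ 0.5888 -0.1095  0.2093] chest [-0.0034 -0.098 ] toolshift [0.0027 0.0111 0.0952] ydir 91.08 zax [ 0.001 -0.006 -1.   ] F [ 2.4 -6.7  0.6] w 0.0857 g 0.0
```

View pics/w1.png

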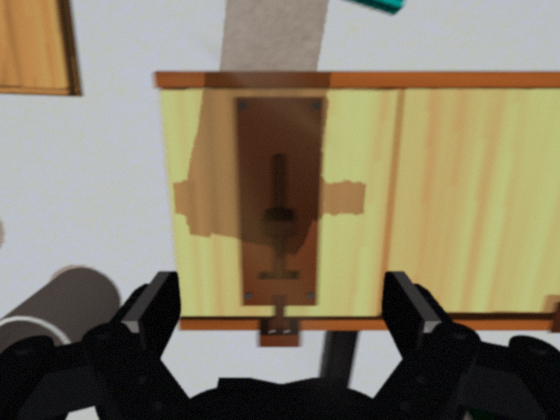

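The wrist view shows the knob at about (280,213), with its top at (0.587, -0.099, 0.122), which fits the given height. Now I go down and grip it.

{"name": "arm_command", "arguments": {"rows": [{"fingers": 1, "x": 0.002, "y": 0.01, "z": 0, "ax": 0, "ay": 0, "az": 0}, {"fingers": 0.2, "x": 0, "y": 0, "z": 0.02, "ax": 0, "ay": 0, "az": 0}, {"fingers": 0.2, "x": 0, "y": 0, "z": 0.025, "ax": 0, "ay": 0, "az": 0}, {"fingers": 0.2, "x": 0, "y": 0, "z": 0.025, "ax": 0, "ay": 0, "az": 0}, {"fingers": 0.2, "x": 0, "y": 0, "z": 0.015, "ax": 0, "ay": 0, "az": 0}, {"fingers": 0.2, "x": 0, "y": 0, "z": 0.0, "ax": 0, "ay": 0, "az": 0}, {"fingers": 0.2, "x": 0, "y": 0, "z": 0.0, "ax": 0, "ay": 0, "az": 0}]}}

```text
clock: 2.73
tcp_pos: [0.5844, -0.0879, 0.1247]
orientation: [0.044, -3.139, -0.0]
contact_force: [1.1, -0.2, 0.5]
grip_width: 0.0512
gripper_force: 0.0
```

```bash
python3 -c "
from h import *
to(.587,-.099,.114)"
```

```text
t 2.73 tcp [ 0.5844 -0.0879  0.1247] chest [-0.0073 -0.0762] toolshift [-0.0023 -0.0112  0.0107] ydir 91.6 zax [-0.002  0.    -1.   ] F [ 1.1 -0.2  0.5] w 0.0512 g 0.0
```

{"name": "arm_command", "arguments": {"rows": [{"fingers": 0.2, "x": -0.002, "y": -0.011, "z": 0, "ax": 0, "ay": 0, "az": 0}, {"fingers": 0.2, "x": 0, "y": 0, "z": 0.011, "ax": 0, "ay": 0, "az": 0}, {"fingers": 0.2, "x": 0, "y": 0, "z": 0, "ax": 0, "ay": 0, "az": 0}, {"fingers": -1, "x": 0, "y": 0, "z": 0, "ax": 0, "ay": 0, "az": 0}, {"fingers": -1, "x": 0, "y": 0, "z": 0, "ax": 0, "ay": 0, "az": 0}, {"fingers": -1, "x": 0, "y": 0, "z": 0, "ax": 0, "ay": 0, "az": 0}, {"fingers": -1, "x": 0, "y": 0, "z": 0, "ax": 0, "ay": 0, "az": 0}], "grip_force": 80}}

```text
clock: 3.32
tcp_pos: [0.5875, -0.0994, 0.1148]
orientation: [-0.043, 3.141, 0.0]
contact_force: [-1.1, 1.0, 3.3]
grip_width: 0.02
gripper_force: 78.2
```

```bash
python3 -c "
from h import *
to(.587,-.099,.114)"
```

```text
t 3.32 tcp [ 0.5875 -0.0994  0.1148] chest [-0.0044 -0.0878] toolshift [0.0005 0.0004 0.0008] ydir 91.57 zax [ 0.001  0.    -1.   ] F [-1.1  1.   3.3] w 0.02 g 78.2
```

{"name": "arm_command", "arguments": {"rows": [{"fingers": -1, "x": 0.003, "y": 0, "z": 0, "ax": 0, "ay": 0, "az": 0}, {"fingers": -1, "x": 0.003, "y": 0, "z": 0, "ax": 0, "ay": 0, "az": 0}, {"fingers": -1, "x": 0.002, "y": 0, "z": 0, "ax": 0, "ay": 0, "az": 0}, {"fingers": -1, "x": 0, "y": 0, "z": 0, "ax": 0, "ay": 0, "az": 0}, {"fingers": -1, "x": 0, "y": 0, "z": 0, "ax": 0, "ay": 0, "az": 0}]}}

```text
clock: 3.73
tcp_pos: [0.5813, -0.0996, 0.1149]
orientation: [-0.044, 3.137, -0.001]
contact_force: [5.4, 0.1, -2.4]
grip_width: 0.0205
gripper_force: 78.6
```

{"name": "arm_command", "arguments": {"rows": [{"fingers": -1, "x": 0.002, "y": 0, "z": 0, "ax": 0, "ay": 0, "az": 0}, {"fingers": -1, "x": 0.002, "y": 0, "z": 0, "ax": 0, "ay": 0, "az": 0}, {"fingers": -1, "x": 0, "y": 0, "z": 0, "ax": 0, "ay": 0, "az": 0}, {"fingers": -1, "x": 0, "y": 0, "z": 0, "ax": 0, "ay": 0, "az": 0}]}}

```text
clock: 4.07
tcp_pos: [0.5798, -0.0996, 0.1149]
orientation: [-0.044, 3.132, -0.002]
contact_force: [13.3, -1.7, -10.1]
grip_width: 0.0203
gripper_force: 79.1
```

{"name": "arm_command", "arguments": {"rows": [{"fingers": -1, "x": 0.0015, "y": 0, "z": 0, "ax": 0, "ay": 0, "az": 0}, {"fingers": -1, "x": 0, "y": 0, "z": 0, "ax": 0, "ay": 0, "az": 0}, {"fingers": -1, "x": 0, "y": 0, "z": 0, "ax": 0, "ay": 0, "az": 0}]}}

```text
clock: 4.32
tcp_pos: [0.5796, -0.0995, 0.115]
orientation: [-0.045, 3.129, -0.002]
contact_force: [17.7, -1.0, -14.4]
grip_width: 0.0201
gripper_force: 79.1
```

{"name": "arm_command", "arguments": {"rows": [{"fingers": -1, "x": -0.0035, "y": 0, "z": 0, "ax": 0, "ay": 0, "az": 0}, {"fingers": -1, "x": -0.0035, "y": 0, "z": 0, "ax": 0, "ay": 0, "az": 0}, {"fingers": -1, "x": -0.003, "y": 0, "z": 0, "ax": 0, "ay": 0, "az": 0}, {"fingers": -1, "x": -0.003, "y": 0, "z": 0, "ax": 0, "ay": 0, "az": 0}, {"fingers": -1, "x": -0.003, "y": 0, "z": 0, "ax": 0, "ay": 0, "az": 0}, {"fingers": -1, "x": -0.003, "y": 0, "z": 0, "ax": 0, "ay": 0, "az": 0}, {"fingers": -1, "x": -0.003, "y": 0, "z": 0, "ax": 0, "ay": 0, "az": 0}, {"fingers": -1, "x": -0.003, "y": 0, "z": 0, "ax": 0, "ay": 0, "az": 0}, {"fingers": -1, "x": 0, "y": 0, "z": 0, "ax": 0, "ay": 0, "az": 0}, {"fingers": -1, "x": 0, "y": 0, "z": 0, "ax": 0, "ay": 0, "az": 0}]}}

```text
clock: 5.15
tcp_pos: [0.5932, -0.0993, 0.1147]
orientation: [0.042, -3.13, -0.003]
contact_force: [-19.4, 2.4, 22.4]
grip_width: 0.0203
gripper_force: 84.1
```

{"name": "arm_command", "arguments": {"rows": [{"fingers": -1, "x": 0.0035, "y": 0, "z": 0, "ax": 0, "ay": 0, "az": 0}, {"fingers": -1, "x": 0.0035, "y": 0, "z": 0, "ax": 0, "ay": 0, "az": 0}, {"fingers": -1, "x": 0.003, "y": 0, "z": 0, "ax": 0, "ay": 0, "az": 0}, {"fingers": -1, "x": 0.003, "y": 0, "z": 0, "ax": 0, "ay": 0, "az": 0}, {"fingers": -1, "x": 0.003, "y": 0, "z": 0, "ax": 0, "ay": 0, "az": 0}, {"fingers": -1, "x": 0.003, "y": 0, "z": 0, "ax": 0, "ay": 0, "az": 0}, {"fingers": -1, "x": 0.003, "y": 0, "z": 0, "ax": 0, "ay": 0, "az": 0}, {"fingers": -1, "x": 0.003, "y": 0, "z": 0, "ax": 0, "ay": 0, "az": 0}, {"fingers": -1, "x": 0, "y": 0, "z": 0, "ax": 0, "ay": 0, "az": 0}, {"fingers": -1, "x": 0, "y": 0, "z": 0, "ax": 0, "ay": 0, "az": 0}]}}

```text
clock: 5.98
tcp_pos: [0.5793, -0.0996, 0.115]
orientation: [-0.044, 3.13, -0.002]
contact_force: [17.4, -1.0, -12.6]
grip_width: 0.0205
gripper_force: 79.7
```

{"name": "arm_command", "arguments": {"rows": [{"fingers": -1, "x": -0.0035, "y": 0, "z": 0, "ax": 0, "ay": 0, "az": 0}, {"fingers": -1, "x": -0.0035, "y": 0, "z": 0, "ax": 0, "ay": 0, "az": 0}, {"fingers": -1, "x": -0.003, "y": 0, "z": 0, "ax": 0, "ay": 0, "az": 0}, {"fingers": -1, "x": -0.003, "y": 0, "z": 0, "ax": 0, "ay": 0, "az": 0}, {"fingers": -1, "x": -0.003, "y": 0, "z": 0, "ax": 0, "ay": 0, "az": 0}, {"fingers": -1, "x": -0.003, "y": 0, "z": 0, "ax": 0, "ay": 0, "az": 0}, {"fingers": -1, "x": -0.003, "y": 0, "z": 0, "ax": 0, "ay": 0, "az": 0}, {"fingers": -1, "x": -0.0025, "y": 0, "z": 0, "ax": 0, "ay": 0, "az": 0}, {"fingers": -1, "x": 0, "y": 0, "z": 0, "ax": 0, "ay": 0, "az": 0}, {"fingers": -1, "x": 0, "y": 0, "z": 0, "ax": 0, "ay": 0, "az": 0}]}}

```text
clock: 6.82
tcp_pos: [0.5932, -0.0993, 0.1147]
orientation: [0.042, -3.131, -0.003]
contact_force: [-17.4, 1.1, 21.9]
grip_width: 0.0202
gripper_force: 84.4
```

{"name": "arm_command", "arguments": {"rows": [{"fingers": -1, "x": 0.0035, "y": 0, "z": 0, "ax": 0, "ay": 0, "az": 0}, {"fingers": -1, "x": 0.0035, "y": 0, "z": 0, "ax": 0, "ay": 0, "az": 0}, {"fingers": -1, "x": 0.003, "y": 0, "z": 0, "ax": 0, "ay": 0, "az": 0}, {"fingers": -1, "x": 0.003, "y": 0, "z": 0, "ax": 0, "ay": 0, "az": 0}, {"fingers": -1, "x": 0.003, "y": 0, "z": 0, "ax": 0, "ay": 0, "az": 0}, {"fingers": -1, "x": 0.003, "y": 0, "z": 0, "ax": 0, "ay": 0, "az": 0}, {"fingers": -1, "x": 0.003, "y": 0, "z": 0, "ax": 0, "ay": 0, "az": 0}, {"fingers": -1, "x": 0.003, "y": 0, "z": 0, "ax": 0, "ay": 0, "az": 0}, {"fingers": -1, "x": 0, "y": 0, "z": 0, "ax": 0, "ay": 0, "az": 0}, {"fingers": -1, "x": 0, "y": 0, "z": 0, "ax": 0, "ay": 0, "az": 0}]}}

```text
clock: 7.65
tcp_pos: [0.5791, -0.0996, 0.115]
orientation: [-0.044, 3.13, -0.002]
contact_force: [19.6, -0.5, -13.3]
grip_width: 0.0203
gripper_force: 79.7
```

{"name": "arm_command", "arguments": {"rows": [{"fingers": -1, "x": -0.0035, "y": 0, "z": 0, "ax": 0, "ay": 0, "az": 0}, {"fingers": -1, "x": -0.0035, "y": 0, "z": 0, "ax": 0, "ay": 0, "az": 0}, {"fingers": -1, "x": -0.003, "y": 0, "z": 0, "ax": 0, "ay": 0, "az": 0}, {"fingers": -1, "x": -0.003, "y": 0, "z": 0, "ax": 0, "ay": 0, "az": 0}, {"fingers": -1, "x": -0.003, "y": 0, "z": 0, "ax": 0, "ay": 0, "az": 0}, {"fingers": -1, "x": -0.003, "y": 0, "z": 0, "ax": 0, "ay": 0, "az": 0}, {"fingers": -1, "x": -0.003, "y": 0, "z": 0, "ax": 0, "ay": 0, "az": 0}, {"fingers": -1, "x": -0.003, "y": 0, "z": 0, "ax": 0, "ay": 0, "az": 0}, {"fingers": -1, "x": 0, "y": 0, "z": 0, "ax": 0, "ay": 0, "az": 0}, {"fingers": -1, "x": 0, "y": 0, "z": 0, "ax": 0, "ay": 0, "az": 0}]}}

```text
clock: 8.48
tcp_pos: [0.5932, -0.0993, 0.1147]
orientation: [0.042, -3.131, -0.003]
contact_force: [-17.6, 1.7, 23.1]
grip_width: 0.0201
gripper_force: 84.6
```

{"name": "arm_command", "arguments": {"rows": [{"fingers": -1, "x": 0.0035, "y": 0, "z": 0, "ax": 0, "ay": 0, "az": 0}, {"fingers": -1, "x": 0.0035, "y": 0, "z": 0, "ax": 0, "ay": 0, "az": 0}, {"fingers": -1, "x": 0.003, "y": 0, "z": 0, "ax": 0, "ay": 0, "az": 0}, {"fingers": -1, "x": 0.003, "y": 0, "z": 0, "ax": 0, "ay": 0, "az": 0}, {"fingers": -1, "x": 0.003, "y": 0, "z": 0, "ax": 0, "ay": 0, "az": 0}, {"fingers": -1, "x": 0.003, "y": 0, "z": 0, "ax": 0, "ay": 0, "az": 0}, {"fingers": -1, "x": 0.003, "y": 0, "z": 0, "ax": 0, "ay": 0, "az": 0}, {"fingers": -1, "x": 0.003, "y": 0, "z": 0, "ax": 0, "ay": 0, "az": 0}, {"fingers": -1, "x": 0, "y": 0, "z": 0, "ax": 0, "ay": 0, "az": 0}, {"fingers": -1, "x": 0, "y": 0, "z": 0, "ax": 0, "ay": 0, "az": 0}]}}

```text
clock: 9.32
tcp_pos: [0.5745, -0.0998, 0.1148]
orientation: [-0.043, 3.139, -0.0]
contact_force: [4.0, 1.3, 4.6]
grip_width: 0.0202
gripper_force: 81.9
```

The bolt runs free, past the old stop at 0.579. I draw it fully back.

{"name": "arm_command", "arguments": {"rows": [{"fingers": -1, "x": 0.004, "y": 0, "z": 0, "ax": 0, "ay": 0, "az": 0}, {"fingers": -1, "x": 0.004, "y": 0, "z": 0, "ax": 0, "ay": 0, "az": 0}, {"fingers": -1, "x": 0.004, "y": 0, "z": 0, "ax": 0, "ay": 0, "az": 0}, {"fingers": -1, "x": 0.004, "y": 0, "z": 0, "ax": 0, "ay": 0, "az": 0}, {"fingers": -1, "x": 0.004, "y": 0, "z": 0, "ax": 0, "ay": 0, "az": 0}, {"fingers": -1, "x": 0.004, "y": 0, "z": 0, "ax": 0, "ay": 0, "az": 0}, {"fingers": -1, "x": 0.004, "y": 0, "z": 0, "ax": 0, "ay": 0, "az": 0}, {"fingers": -1, "x": 0.003, "y": 0, "z": 0, "ax": 0, "ay": 0, "az": 0}, {"fingers": -1, "x": 0, "y": 0, "z": 0, "ax": 0, "ay": 0, "az": 0}, {"fingers": -1, "x": 0, "y": 0, "z": 0, "ax": 0, "ay": 0, "az": 0}]}}

```text
clock: 10.15
tcp_pos: [0.5467, -0.1005, 0.1149]
orientation: [-0.044, 3.133, -0.002]
contact_force: [15.3, -0.0, -6.8]
grip_width: 0.0203
gripper_force: 80.4
```

```bash
python3 -c "
from h import *
to(.587,-.099,.114)"
```

```text
t 10.15 tcp [ 0.5467 -0.1005  0.1149] chest [-0.0453 -0.0878] toolshift [-0.0404  0.0004  0.0012] ydir 91.62 zax [ 0.009 -0.001 -1.   ] F [15.3 -0.  -6.8] w 0.0203 g 80.4
```

{"name": "arm_command", "arguments": {"rows": [{"fingers": -1, "x": -0.003, "y": 0.005, "z": 0, "ax": 0, "ay": 0, "az": 0}, {"fingers": -1, "x": 0, "y": 0.01, "z": 0, "ax": 0, "ay": 0, "az": 0}, {"fingers": -1, "x": 0, "y": 0.017, "z": 0, "ax": 0, "ay": 0, "az": 0}, {"fingers": -1, "x": 0, "y": 0.017, "z": 0, "ax": 0, "ay": 0, "az": 0}, {"fingers": -1, "x": 0, "y": 0.017, "z": 0, "ax": 0, "ay": 0, "az": 0}, {"fingers": -1, "x": 0, "y": 0.017, "z": 0, "ax": 0, "ay": 0, "az": 0}, {"fingers": -1, "x": 0, "y": 0.017, "z": 0, "ax": 0, "ay": 0, "az": 0}, {"fingers": -1, "x": 0, "y": 0.017, "z": 0, "ax": 0, "ay": 0, "az": 0}, {"fingers": -1, "x": 0, "y": 0.017, "z": 0, "ax": 0, "ay": 0, "az": 0}, {"fingers": -1, "x": 0, "y": 0.012, "z": 0, "ax": 0, "ay": 0, "az": 0}]}}

```text
clock: 10.98
tcp_pos: [0.5429, 0.0456, 0.1148]
orientation: [-0.043, 3.138, -0.001]
contact_force: [6.4, -3.7, 3.1]
grip_width: 0.0199
gripper_force: 81.8
```

{"name": "arm_command", "arguments": {"rows": [{"fingers": -1, "x": 0, "y": 0.008, "z": 0, "ax": 0, "ay": 0, "az": 0}, {"fingers": -1, "x": 0, "y": 0.006, "z": 0, "ax": 0, "ay": 0, "az": 0}, {"fingers": -1, "x": 0, "y": 0.003, "z": 0, "ax": 0, "ay": 0, "az": 0}, {"fingers": -1, "x": 0, "y": 0.0, "z": 0, "ax": 0, "ay": 0, "az": 0}]}}

```text
clock: 11.32
tcp_pos: [0.5425, 0.0595, 0.1148]
orientation: [-0.04, 3.138, -0.005]
contact_force: [6.6, -6.7, 3.8]
grip_width: 0.0205
gripper_force: 82.0
```

```bash
python3 -c "
from h import *
to(.587,-.099,.114)"
```

```text
t 11.32 tcp [0.5425 0.0595 0.1148] chest [-0.045   0.0722] toolshift [-0.0404 -0.1595  0.0015] ydir 91.47 zax [ 0.003 -0.003 -1.   ] F [ 6.6 -6.7  3.8] w 0.0205 g 82.0
```

{"name": "arm_command", "arguments": {"rows": [{"fingers": 0.3, "x": 0, "y": 0, "z": 0, "ax": 0, "ay": 0, "az": 0}, {"fingers": 0.3, "x": 0, "y": 0, "z": 0, "ax": 0, "ay": 0, "az": 0}, {"fingers": 0.3, "x": 0, "y": 0, "z": 0, "ax": 0, "ay": 0, "az": 0}, {"fingers": 0.5, "x": 0, "y": 0, "z": -0.02, "ax": 0, "ay": 0, "az": 0}, {"fingers": 1, "x": 0, "y": 0, "z": -0.03, "ax": 0, "ay": 0, "az": 0}, {"fingers": 1, "x": -0.009, "y": -0.03, "z": -0.03, "ax": 0, "ay": 0, "az": 0}, {"fingers": 1, "x": -0.009, "y": -0.033, "z": -0.02, "ax": 0, "ay": 0, "az": 0}, {"fingers": 1, "x": -0.009, "y": -0.033, "z": 0, "ax": 0, "ay": 0, "az": 0}, {"fingers": 1, "x": -0.009, "y": -0.033, "z": 0, "ax": 0, "ay": 0, "az": 0}, {"fingers": 1, "x": -0.009, "y": -0.03, "z": 0, "ax": 0, "ay": 0, "az": 0}]}}

```text
clock: 12.15
tcp_pos: [0.5894, -0.0959, 0.2132]
orientation: [0.043, -3.14, -0.0]
contact_force: [1.0, 0.0, -0.2]
grip_width: 0.0853
gripper_force: 0.0
```

{"name": "arm_command", "arguments": {"rows": [{"fingers": 1, "x": 0, "y": 0, "z": 0, "ax": 0, "ay": 0, "az": 0}, {"fingers": 1, "x": 0, "y": 0, "z": 0, "ax": 0, "ay": 0, "az": 0}]}}

```text
clock: 12.32
tcp_pos: [0.5891, -0.0963, 0.2124]
orientation: [0.037, -3.139, 0.001]
contact_force: [0.1, 0.5, -0.1]
grip_width: 0.0855
gripper_force: 0.0
```

```bash
python3 - <<'E'
from h import *
f=r.grab_frame("wrist");pickle.dump(f,open("w2.pkl","wb"));P=cloud(f);cv2.imwrite("pics/w2.png",f["frame"][:,:,::-1])
z=P[...,2];v,u=np.indices(z.shape);C=np.stack([(P[...,:2]-C0)@ex,(P[...,:2]-C0)@ey],-1)
m=(abs(C[...,0])<.092)&(abs(C[...,1]+.0875)<.072)&(z>.034)&(z<.055)
n,l,s,c=cv2.connectedComponentsWithStats(m.astype(np.uint8))
for i in range(1,n):
    if s[i,4]>200: q=l==i;print(s[i],rect(P,q),np.median(z[q]))
to(*wld((0,-.0875)),.1)
E
```

```text
[ 241  107   57   77 2690] (array([ 548.1, -105.9]), array([64.2, 45.3]), 5.0) 0.04111261712408529
[ 249  208   55   53 2192] (array([627.4, -99.4]), array([48.4, 48.4]), 39.2) 0.042654409517889624
t 12.37 tcp [ 0.589  -0.0941  0.2123] chest [-0.0028 -0.0826] toolshift [-0.003  -0.005   0.1123] ydir 91.52 zax [-0.002  0.001 -1.   ] F [-0.2  1.3 -0.1] w 0.0856 g 0.0
```

View pics/w2.png

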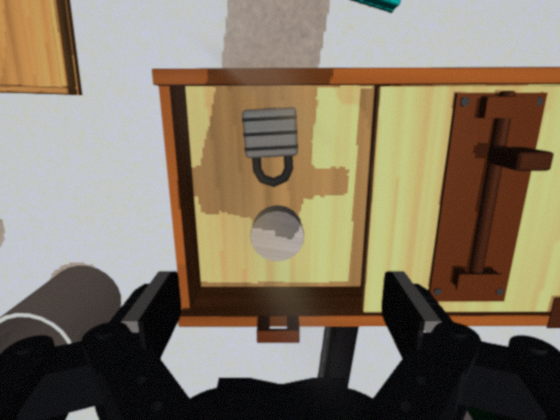

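The padlock is at (269,132), with its shackle towards the tin at (277,233). Next I refine the body's centre and yaw.

```bash
python3 - <<'E'
from h import *
f=pickle.load(open("w2.pkl","rb"));P=cloud(f);z=P[...,2];v,u=np.indices(z.shape)
m=(u>236)&(u<304)&(v>100)&(v<156)&(z>.036)&(z<.055);p=rect(P,m);print(p,P[m].mean(0))
to(p[0][0]/1000,p[0][1]/1000,.042)
E
```

```text
(array([ 536.3, -106.8]), array([39.9, 45.4]), 4.3) [ 0.53541105 -0.10658778  0.04111673]
t 12.37 tcp [ 0.589  -0.0941  0.2123] chest [-0.0028 -0.0826] toolshift [ 0.0527 -0.0114  0.1704] ydir 91.52 zax [-0.002  0.001 -1.   ] F [-0.2  1.3 -0.1] w 0.0856 g 0.0
```

{"name": "arm_command", "arguments": {"rows": [{"fingers": 1, "x": 0.027, "y": -0.006, "z": 0, "ax": 0, "ay": 0, "az": -2.7}, {"fingers": 1, "x": 0.026, "y": -0.005, "z": 0.03, "ax": 0, "ay": 0, "az": 0}, {"fingers": 1, "x": 0, "y": 0, "z": 0.035, "ax": 0, "ay": 0, "az": 0}, {"fingers": 1, "x": 0, "y": 0, "z": 0.035, "ax": 0, "ay": 0, "az": 0}, {"fingers": 1, "x": 0, "y": 0, "z": 0.02, "ax": 0, "ay": 0, "az": 0}, {"fingers": 1, "x": 0, "y": 0, "z": 0, "ax": 0, "ay": 0, "az": 0}, {"fingers": 1, "x": 0, "y": 0, "z": 0, "ax": 0, "ay": 0, "az": 0}]}}

```text
clock: 12.95
tcp_pos: [0.5366, -0.1061, 0.0924]
orientation: [0.121, -3.136, -0.002]
contact_force: [-0.2, 0.1, 0.4]
grip_width: 0.0853
gripper_force: 0.0
```

```bash
python3 -c "
from h import *
to(.5363,-.1068,.042)"
```

```text
t 12.95 tcp [ 0.5366 -0.1061  0.0924] chest [-0.0555 -0.0931] toolshift [ 0.0002 -0.0007  0.0504] ydir 94.4 zax [-0.003  0.001 -1.   ] F [-0.2  0.1  0.4] w 0.0853 g 0.0
```

{"name": "arm_command", "arguments": {"rows": [{"fingers": 1, "x": 0, "y": -0.0007, "z": 0.025, "ax": 0, "ay": 0, "az": 0}, {"fingers": 1, "x": 0, "y": 0, "z": 0.018, "ax": 0, "ay": 0, "az": 0}, {"fingers": 1, "x": 0, "y": 0, "z": 0.007, "ax": 0, "ay": 0, "az": 0}, {"fingers": -1, "x": 0, "y": 0, "z": 0, "ax": 0, "ay": 0, "az": 0}, {"fingers": -1, "x": 0, "y": 0, "z": 0, "ax": 0, "ay": 0, "az": 0}, {"fingers": -1, "x": 0, "y": 0, "z": 0, "ax": 0, "ay": 0, "az": 0}, {"fingers": -1, "x": 0, "y": 0, "z": 0, "ax": 0, "ay": 0, "az": 0}, {"fingers": -1, "x": 0, "y": 0, "z": 0, "ax": 0, "ay": 0, "az": 0}], "grip_force": 60}}

```text
clock: 13.62
tcp_pos: [0.5388, -0.1085, 0.045]
orientation: [-0.117, 3.137, 0.0]
contact_force: [-0.9, 1.0, 5.8]
grip_width: 0.0435
gripper_force: 61.7
```

```bash
python3 -c "
from h import *
to(.5363,-.1068,.042)"
```

```text
t 13.62 tcp [ 0.5388 -0.1085  0.045 ] chest [-0.0533 -0.0956] toolshift [0.0024 0.0019 0.003 ] ydir 94.27 zax [ 0.003  0.    -1.   ] F [-0.9  1.   5.8] w 0.0435 g 61.7
```

{"name": "arm_command", "arguments": {"rows": [{"fingers": -1, "x": 0, "y": 0, "z": -0.01, "ax": 0, "ay": 0, "az": 0}, {"fingers": -1, "x": 0, "y": 0, "z": -0.025, "ax": 0, "ay": 0, "az": 0}, {"fingers": -1, "x": 0, "y": 0, "z": -0.035, "ax": 0, "ay": 0, "az": 0}, {"fingers": -1, "x": 0, "y": 0, "z": -0.035, "ax": 0, "ay": 0, "az": 0}, {"fingers": -1, "x": 0, "y": 0, "z": -0.025, "ax": 0, "ay": 0, "az": 0}, {"fingers": -1, "x": 0, "y": 0, "z": -0.01, "ax": 0, "ay": 0, "az": 0}, {"fingers": -1, "x": 0, "y": 0, "z": 0, "ax": 0, "ay": 0, "az": 0}]}}

```text
clock: 14.2
tcp_pos: [0.5391, -0.1089, 0.1863]
orientation: [-0.117, 3.134, -0.0]
contact_force: [0.5, -0.3, -2.7]
grip_width: 0.0433
gripper_force: 61.7
```

```bash
python3 -c "
from h import *
to(.4195,-.346,.18)"
```

```text
t 14.2 tcp [ 0.5391 -0.1089  0.1863] chest [-0.0531 -0.0959] toolshift [ 0.1369 -0.2276  0.0057] ydir 94.26 zax [ 0.006 -0.    -1.   ] F [ 0.5 -0.3 -2.7] w 0.0433 g 61.7
```

{"name": "arm_command", "arguments": {"rows": [{"fingers": -1, "x": 0.007, "y": -0.0116, "z": 0, "ax": 0, "ay": 0, "az": 0}, {"fingers": -1, "x": 0.014, "y": -0.0233, "z": 0, "ax": 0, "ay": 0, "az": 0}, {"fingers": -1, "x": 0.016, "y": -0.0266, "z": 0, "ax": 0, "ay": 0, "az": 0}, {"fingers": -1, "x": 0.018, "y": -0.03, "z": 0, "ax": 0, "ay": 0, "az": 0}, {"fingers": -1, "x": 0.018, "y": -0.03, "z": 0, "ax": 0, "ay": 0, "az": 0}, {"fingers": -1, "x": 0.018, "y": -0.03, "z": 0, "ax": 0, "ay": 0, "az": 0}, {"fingers": -1, "x": 0.018, "y": -0.03, "z": 0, "ax": 0, "ay": 0, "az": 0}, {"fingers": -1, "x": 0.014, "y": -0.0233, "z": 0, "ax": 0, "ay": 0, "az": 0}, {"fingers": -1, "x": 0.01, "y": -0.0166, "z": 0, "ax": 0, "ay": 0, "az": 0}, {"fingers": -1, "x": 0.004, "y": -0.0067, "z": 0, "ax": 0, "ay": 0, "az": 0}]}}

```text
clock: 15.03
tcp_pos: [0.4135, -0.3494, 0.1811]
orientation: [0.108, -3.135, -0.001]
contact_force: [0.0, -0.2, -2.3]
grip_width: 0.0435
gripper_force: 61.6
```

{"name": "arm_command", "arguments": {"rows": [{"fingers": -1, "x": 0, "y": 0, "z": 0.03, "ax": 0, "ay": 0, "az": 0}, {"fingers": -1, "x": 0, "y": 0, "z": 0.03, "ax": 0, "ay": 0, "az": 0}, {"fingers": -1, "x": 0, "y": 0, "z": 0.02, "ax": 0, "ay": 0, "az": 0}, {"fingers": -1, "x": 0, "y": 0, "z": 0.01, "ax": 0, "ay": 0, "az": 0}, {"fingers": -1, "x": 0, "y": 0, "z": 0, "ax": 0, "ay": 0, "az": 0}, {"fingers": -1, "x": 0, "y": 0, "z": 0, "ax": 0, "ay": 0, "az": 0}]}}

```text
clock: 15.53
tcp_pos: [0.4176, -0.3459, 0.0926]
orientation: [0.117, -3.138, -0.001]
contact_force: [-0.4, -0.2, -1.2]
grip_width: 0.0433
gripper_force: 61.6
```

```bash
python3 -c "
from h import *
to(.4195,-.346,.032)
f=r.grab_frame('wrist');cv2.imwrite('pics/w3.png',f['frame'][:,:,::-1])"
```

```text
t 15.53 tcp [ 0.4176 -0.3459  0.0926] chest [-0.1812 -0.3295] toolshift [-0.002  -0.0003  0.0606] ydir 94.29 zax [-0.002  0.001 -1.   ] F [-0.4 -0.2 -1.2] w 0.0433 g 61.6
```

View pics/w3.png

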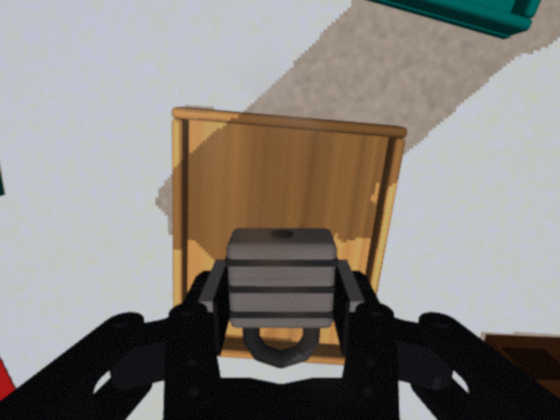

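The padlock sits over the wooden tray, held level, with its body at (281,280). I lower it by about 62 mm until it touches.

{"name": "arm_command", "arguments": {"rows": [{"fingers": -1, "x": 0, "y": 0, "z": 0.02, "ax": 0, "ay": 0, "az": 0}, {"fingers": -1, "x": 0, "y": 0, "z": 0.02, "ax": 0, "ay": 0, "az": 0}, {"fingers": -1, "x": 0, "y": 0, "z": 0.012, "ax": 0, "ay": 0, "az": 0}, {"fingers": -1, "x": 0, "y": 0, "z": 0.006, "ax": 0, "ay": 0, "az": 0}, {"fingers": -1, "x": 0, "y": 0, "z": 0.003, "ax": 0, "ay": 0, "az": 0}, {"fingers": -1, "x": 0, "y": 0, "z": 0, "ax": 0, "ay": 0, "az": 0}, {"fingers": -1, "x": 0, "y": 0, "z": 0, "ax": 0, "ay": 0, "az": 0}]}}

```text
clock: 16.17
tcp_pos: [0.4184, -0.3467, 0.0329]
orientation: [-0.117, 3.138, -0.001]
contact_force: [-0.0, -0.3, -2.0]
grip_width: 0.0435
gripper_force: 61.6
```

{"name": "arm_command", "arguments": {"rows": [{"fingers": -1, "x": 0, "y": 0, "z": 0.002, "ax": 0, "ay": 0, "az": 0}, {"fingers": -1, "x": 0, "y": 0, "z": 0.001, "ax": 0, "ay": 0, "az": 0}, {"fingers": -1, "x": 0, "y": 0, "z": 0, "ax": 0, "ay": 0, "az": 0}]}}

```text
clock: 16.42
tcp_pos: [0.4187, -0.3469, 0.0309]
orientation: [-0.117, 3.137, -0.001]
contact_force: [-2.0, 2.3, 12.9]
grip_width: 0.0439
gripper_force: 63.3
```

{"name": "arm_command", "arguments": {"rows": [{"fingers": 0.4, "x": 0, "y": 0, "z": -0.001, "ax": 0, "ay": 0, "az": 0}, {"fingers": 0.4, "x": 0, "y": 0, "z": 0, "ax": 0, "ay": 0, "az": 0}, {"fingers": 0.4, "x": 0, "y": 0, "z": 0, "ax": 0, "ay": 0, "az": 0}, {"fingers": 0.4, "x": 0, "y": 0, "z": -0.015, "ax": 0, "ay": 0, "az": 0}, {"fingers": 0.4, "x": 0, "y": 0, "z": -0.025, "ax": 0, "ay": 0, "az": 0}, {"fingers": 0.4, "x": 0, "y": 0, "z": -0.035, "ax": 0, "ay": 0, "az": 0}, {"fingers": 0.4, "x": 0, "y": 0, "z": -0.035, "ax": 0, "ay": 0, "az": 2.7}, {"fingers": 0.4, "x": 0, "y": 0, "z": -0.035, "ax": 0, "ay": 0, "az": 0}, {"fingers": 0.4, "x": 0, "y": 0, "z": -0.02, "ax": 0, "ay": 0, "az": 0}, {"fingers": 0.4, "x": 0, "y": 0, "z": 0, "ax": 0, "ay": 0, "az": 0}]}}

```text
clock: 17.25
tcp_pos: [0.4201, -0.3482, 0.1999]
orientation: [-0.042, 3.134, -0.007]
contact_force: [0.5, 1.0, 0.4]
grip_width: 0.0596
gripper_force: 0.0
```

```bash
python3 - <<'E'
from h import *
to(.5425,.0595,.2)
f=r.grab_frame('wrist');P=cloud(f);z=P[...,2]
m=(abs(P[...,0]-.415)<.045)&(abs(P[...,1]+.346)<.045)&(z>.02)&(z<.04);print(rect(P,m),np.median(z[m]),np.percentile(z[m],[5,95]))
cv2.imwrite('pics/w4.png',f['frame'][:,:,::-1])
E
```

```text
t 17.25 tcp [ 0.4201 -0.3482  0.1999] chest [-0.1787 -0.3318] toolshift [-0.1333  0.4042 -0.0009] ydir 91.55 zax [ 0.008 -0.004 -1.   ] F [0.5 1.  0.4] w 0.0596 g 0.0
(array([ 428.1, -346.1]), array([64.1, 45.3]), 4.2) 0.027123789809787385 [0.02099141 0.02836177]
```

View pics/w4.png

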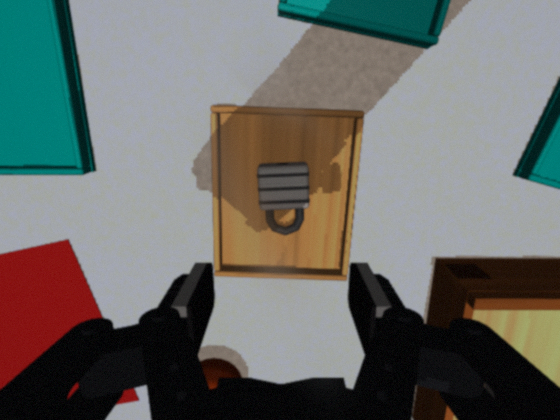

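The padlock lies flat in the tray at (284,190), its top at 0.027 m, which fits. Now back to the knob.

{"name": "arm_command", "arguments": {"rows": [{"fingers": 0.4, "x": -0.006, "y": 0.018, "z": 0, "ax": 0, "ay": 0, "az": 0}, {"fingers": 0.4, "x": -0.012, "y": 0.036, "z": 0, "ax": 0, "ay": 0, "az": 0}, {"fingers": 0.4, "x": -0.012, "y": 0.036, "z": 0, "ax": 0, "ay": 0, "az": 0}, {"fingers": 0.4, "x": -0.012, "y": 0.036, "z": 0, "ax": 0, "ay": 0, "az": 0}, {"fingers": 0.4, "x": -0.012, "y": 0.036, "z": 0, "ax": 0, "ay": 0, "az": 0}, {"fingers": 0.4, "x": -0.012, "y": 0.036, "z": 0, "ax": 0, "ay": 0, "az": 0}, {"fingers": 0.4, "x": -0.012, "y": 0.036, "z": 0, "ax": 0, "ay": 0, "az": 0}, {"fingers": 0.4, "x": -0.012, "y": 0.036, "z": 0, "ax": 0, "ay": 0, "az": 0}, {"fingers": 0.4, "x": -0.012, "y": 0.036, "z": 0, "ax": 0, "ay": 0, "az": 0}, {"fingers": 0.4, "x": -0.012, "y": 0.036, "z": 0, "ax": 0, "ay": 0, "az": 0}]}}

```text
clock: 18.13
tcp_pos: [0.5218, 0.0006, 0.1937]
orientation: [0.043, -3.139, 0.0]
contact_force: [-0.2, -0.3, 0.2]
grip_width: 0.0599
gripper_force: 0.0
```

{"name": "arm_command", "arguments": {"rows": [{"fingers": 0.4, "x": -0.012, "y": 0.036, "z": 0, "ax": 0, "ay": 0, "az": 0}, {"fingers": 0.4, "x": -0.007, "y": 0.026, "z": 0.01, "ax": 0, "ay": 0, "az": 0}, {"fingers": 0.4, "x": 0, "y": 0, "z": 0.02, "ax": 0, "ay": 0, "az": 0}, {"fingers": 0.4, "x": 0, "y": 0, "z": 0.01, "ax": 0, "ay": 0, "az": 0}, {"fingers": 0.4, "x": 0, "y": 0, "z": 0, "ax": 0, "ay": 0, "az": 0}, {"fingers": 0.4, "x": 0, "y": 0, "z": 0, "ax": 0, "ay": 0, "az": 0}]}}

```text
clock: 18.63
tcp_pos: [0.5387, 0.0596, 0.154]
orientation: [0.04, -3.138, 0.002]
contact_force: [0.6, 0.4, -0.0]
grip_width: 0.0595
gripper_force: 0.0
```

```bash
python3 - <<'E'
from h import *
to(.5425,.0595,.114)
f=r.grab_frame('wrist');P=cloud(f);z=P[...,2]
b=(z>.112)&(z<.135)&(abs(P[...,0]-.5425)<.03)&(abs(P[...,1]-.06)<.03)
print(b.sum(),rect(P,b) if b.any() else 0);to(.5425,.0595,.114)
E
```

```text
t 18.63 tcp [0.5387 0.0596 0.154 ] chest [-0.0488  0.0725] toolshift [-0.0039 -0.0001  0.04  ] ydir 91.45 zax [-0.003 -0.001 -1.   ] F [ 0.6  0.4 -0. ] w 0.0595 g 0.0
1242 (array([543.3,  59.5]), array([12.6, 21.7]), 0.7)
t 18.68 tcp [0.5394 0.0596 0.1549] chest [-0.0481  0.0725] toolshift [-0.0031 -0.0002  0.0409] ydir 91.44 zax [-0.001 -0.001 -1.   ] F [ 0.2 -0.5  0.8] w 0.0593 g 0.0
```

Knob is confirmed at (0.543, 0.0595). I go down, grip, and slide the lid shut.

{"name": "arm_command", "arguments": {"rows": [{"fingers": 0.4, "x": -0.004, "y": 0, "z": 0.02, "ax": 0, "ay": 0, "az": 0}, {"fingers": 0.4, "x": 0, "y": 0, "z": 0.02, "ax": 0, "ay": 0, "az": 0}, {"fingers": 0.4, "x": 0, "y": 0, "z": 0, "ax": 0, "ay": 0, "az": 0}, {"fingers": -1, "x": 0, "y": 0, "z": 0, "ax": 0, "ay": 0, "az": 0}, {"fingers": -1, "x": 0, "y": 0, "z": 0, "ax": 0, "ay": 0, "az": 0}, {"fingers": -1, "x": 0, "y": 0, "z": 0, "ax": 0, "ay": 0, "az": 0}, {"fingers": -1, "x": 0, "y": 0, "z": 0, "ax": 0, "ay": 0, "az": 0}, {"fingers": -1, "x": 0, "y": 0, "z": 0, "ax": 0, "ay": 0, "az": 0}], "grip_force": 80}}

```text
clock: 19.35
tcp_pos: [0.5447, 0.0595, 0.117]
orientation: [-0.04, 3.139, -0.002]
contact_force: [-2.3, -4.8, 6.4]
grip_width: 0.0204
gripper_force: 78.4
```

```bash
python3 -c "
from h import *
to(.5465,-.1005,.115)"
```

```text
t 19.35 tcp [0.5447 0.0595 0.117 ] chest [-0.0428  0.0722] toolshift [ 0.0023 -0.1599  0.0022] ydir 91.47 zax [ 0.002 -0.001 -1.   ] F [-2.3 -4.8  6.4] w 0.0204 g 78.4
```

{"name": "arm_command", "arguments": {"rows": [{"fingers": -1, "x": 0, "y": -0.007, "z": 0, "ax": 0, "ay": 0, "az": 0}, {"fingers": -1, "x": 0, "y": -0.012, "z": 0, "ax": 0, "ay": 0, "az": 0}, {"fingers": -1, "x": 0, "y": -0.017, "z": 0, "ax": 0, "ay": 0, "az": 0}, {"fingers": -1, "x": 0, "y": -0.017, "z": 0, "ax": 0, "ay": 0, "az": 0}, {"fingers": -1, "x": 0, "y": -0.017, "z": 0, "ax": 0, "ay": 0, "az": 0}, {"fingers": -1, "x": 0, "y": -0.017, "z": 0, "ax": 0, "ay": 0, "az": 0}, {"fingers": -1, "x": 0, "y": -0.017, "z": 0, "ax": 0, "ay": 0, "az": 0}, {"fingers": -1, "x": 0, "y": -0.017, "z": 0, "ax": 0, "ay": 0, "az": 0}, {"fingers": -1, "x": 0, "y": -0.015, "z": 0, "ax": 0, "ay": 0, "az": 0}, {"fingers": -1, "x": 0, "y": -0.01, "z": 0, "ax": 0, "ay": 0, "az": 0}]}}

```text
clock: 20.18
tcp_pos: [0.5487, -0.0854, 0.117]
orientation: [-0.042, 3.139, 0.001]
contact_force: [-2.0, 3.2, 9.6]
grip_width: 0.0203
gripper_force: 78.6
```

{"name": "arm_command", "arguments": {"rows": [{"fingers": -1, "x": 0, "y": -0.008, "z": 0, "ax": 0, "ay": 0, "az": 0}, {"fingers": -1, "x": 0, "y": -0.007, "z": 0, "ax": 0, "ay": 0, "az": 0}, {"fingers": -1, "x": 0, "y": -0.003, "z": 0, "ax": 0, "ay": 0, "az": 0}, {"fingers": -1, "x": 0, "y": 0, "z": 0, "ax": 0, "ay": 0, "az": 0}, {"fingers": -1, "x": 0, "y": 0, "z": 0, "ax": 0, "ay": 0, "az": 0}]}}

```text
clock: 20.6
tcp_pos: [0.5491, -0.1008, 0.117]
orientation: [-0.045, 3.139, 0.004]
contact_force: [-3.7, 6.0, 8.5]
grip_width: 0.0202
gripper_force: 79.4
```

```bash
python3 -c "
from h import *
to(.593,-.0995,.115)"
```

```text
t 20.6 tcp [ 0.5491 -0.1008  0.117 ] chest [-0.0429 -0.0881] toolshift [-0.0439  0.      0.0021] ydir 91.63 zax [ 0.002  0.002 -1.   ] F [-3.7  6.   8.5] w 0.0202 g 79.4
```

{"name": "arm_command", "arguments": {"rows": [{"fingers": -1, "x": -0.005, "y": 0.001, "z": 0, "ax": 0, "ay": 0, "az": 0}, {"fingers": -1, "x": -0.005, "y": 0, "z": 0, "ax": 0, "ay": 0, "az": 0}, {"fingers": -1, "x": -0.005, "y": 0, "z": 0, "ax": 0, "ay": 0, "az": 0}, {"fingers": -1, "x": -0.005, "y": 0, "z": 0, "ax": 0, "ay": 0, "az": 0}, {"fingers": -1, "x": -0.005, "y": 0, "z": 0, "ax": 0, "ay": 0, "az": 0}, {"fingers": -1, "x": -0.005, "y": 0, "z": 0, "ax": 0, "ay": 0, "az": 0}, {"fingers": -1, "x": -0.005, "y": 0, "z": 0, "ax": 0, "ay": 0, "az": 0}, {"fingers": -1, "x": -0.005, "y": 0, "z": 0, "ax": 0, "ay": 0, "az": 0}, {"fingers": -1, "x": -0.005, "y": 0, "z": 0, "ax": 0, "ay": 0, "az": 0}, {"fingers": -1, "x": 0, "y": 0, "z": 0, "ax": 0, "ay": 0, "az": 0}]}}

```text
clock: 21.43
tcp_pos: [0.594, -0.0995, 0.117]
orientation: [-0.044, 3.14, 0.002]
contact_force: [-2.9, 3.3, 8.7]
grip_width: 0.0204
gripper_force: 79.5
```

{"name": "arm_command", "arguments": {"rows": [{"fingers": -1, "x": -0.003, "y": 0, "z": 0, "ax": 0, "ay": 0, "az": 0}, {"fingers": -1, "x": -0.003, "y": 0, "z": 0, "ax": 0, "ay": 0, "az": 0}, {"fingers": -1, "x": 0, "y": 0, "z": 0, "ax": 0, "ay": 0, "az": 0}]}}

```text
clock: 21.68
tcp_pos: [0.5954, -0.0994, 0.1169]
orientation: [0.043, -3.133, -0.004]
contact_force: [-17.7, 4.1, 22.8]
grip_width: 0.0204
gripper_force: 81.3
```

{"name": "arm_command", "arguments": {"rows": [{"fingers": 0.3, "x": 0.002, "y": 0, "z": 0, "ax": 0, "ay": 0, "az": 0}, {"fingers": 0.3, "x": 0, "y": 0, "z": 0, "ax": 0, "ay": 0, "az": 0}, {"fingers": 0.3, "x": 0, "y": 0, "z": 0, "ax": 0, "ay": 0, "az": 0}, {"fingers": 0.3, "x": 0, "y": 0, "z": 0, "ax": 0, "ay": 0, "az": 0}, {"fingers": 0.3, "x": 0, "y": 0, "z": -0.02, "ax": 0, "ay": 0, "az": 0}, {"fingers": 0.3, "x": 0, "y": 0, "z": -0.035, "ax": 0, "ay": 0, "az": 0}, {"fingers": 0.3, "x": 0, "y": 0, "z": -0.035, "ax": 0, "ay": 0, "az": 0}, {"fingers": 0.3, "x": 0, "y": 0, "z": -0.01, "ax": 0, "ay": 0, "az": 0}, {"fingers": 0.3, "x": 0, "y": 0, "z": 0, "ax": 0, "ay": 0, "az": 0}, {"fingers": 0.3, "x": 0, "y": 0, "z": 0, "ax": 0, "ay": 0, "az": 0}]}}

```text
clock: 22.52
tcp_pos: [0.5976, -0.1002, 0.2154]
orientation: [-0.043, 3.14, 0.0]
contact_force: [-0.6, 0.1, -0.8]
grip_width: 0.0551
gripper_force: 0.0
```

```bash
python3 - <<'E'
from h import *
f=r.grab_frame('wrist');P=cloud(f);z=P[...,2]
b=(z>.112)&(z<.135)&(abs(P[...,0]-.59)<.03)&(abs(P[...,1]+.099)<.03)
p=rect(P,b);print(p,ch(p[0]/1000));to(.59,-.1,.2)
cv2.imwrite('pics/w5.png',f['frame'][:,:,::-1])
E
```

```text
(array([593.5, -99.1]), array([12. , 21.7]), 2.0) [ 0.0015525  -0.08767753]
t 22.57 tcp [ 0.5968 -0.1001  0.2142] chest [ 0.0049 -0.0887] toolshift [0.0068 0.0003 0.0142] ydir 91.58 zax [-0.001  0.    -1.   ] F [-0.1  0.7 -0.1] w 0.0555 g 0.0
```

View pics/w5.png

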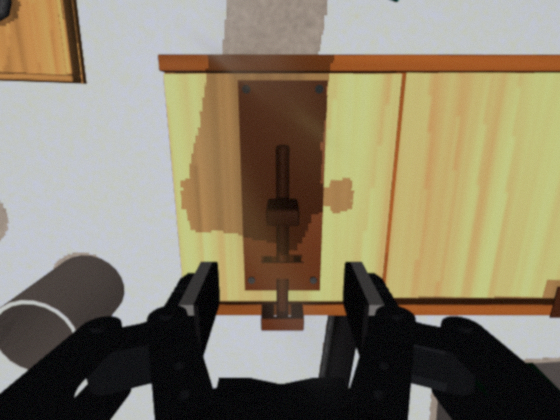

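The lid is shut, and the bolt's nose is in the staple at (282,315). The knob at (282,212) stands 6 mm beyond where it started, so travel is about 0.

```bash
python3 -c "
from bench import r
print(r.hand_in())"
```

```text
the job is handed in; nothing more can be done
None
```

I handed the job in at about 23 s, but no verdict came back; the last looks showed the padlock flat in the wooden tray, the lid shut and the bolt home, and I never touched the tin.

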